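# Open the jigger arm and load the cup mould

## Robot

A 6-joint arm with a two-finger parallel gripper is mounted at the origin on the work surface. World frame = base frame: x ahead of the robot, y to its left, z up, the work surface at z = 0. Lengths are in m, angles in rad, forces in N, time in s.
With the tool pointing down it reaches from about 0.425 to 1.125 m from the base axis. Payload 14.9 kg.
Tool frame: the origin (TCP) lies midway between the tips of the shut fingers; the grasp point (between the pads) lies 19 mm behind it; y points along the fingers, x is the direction in which the jaws open and shut, and the axes are right-handed (so a half turn about y gives the same grasp; the last joint's range is limited). The gripper opens to 91 mm and grips with 3 to 60 N. Pads are 32 mm wide; open, the fingers measure 118 mm over their backs; the gripper's body (76 mm by 178 mm) begins 60 mm behind the grasp point.
Start: joints at [1.143, 0.379, 1.734, -0, 1.028, -0.033], TCP at [0.269, 0.646, 0.214] pointing down, gripper open.
Joint ranges: [-2.77, 2.77], [-0.74, 2.19], [0, 2.66], [-1.06, 4.2], [0.31, 2.87], [-3.08, 3.08]. Speed limits (rad/s): [1.89, 1.89, 2.39, 3.14, 3.14, 3.14].

## Interface

Orientations are given as a unit quaternion [x, y, z, w].
In Python, from workcell import bot gives the robot as it stands. The module is installed in compiled form; this text tells all that it offers.
- The arm moves only by the tool drive_tool, never from a script. Its argument "motion" is a list of rows, each an object of numbers: "tx", "ty", "tz": the shift along the world's x, y, z in cm; "twist": the turn about the world's z in rad. A call has 1 to 8 rows; each row is the pose to reach, as a shift and turn from the pose commanded when the call began; what a row does not reach only later rows make up. A row lasts 1/10 s, in which the tool goes at most 50 mm and 8.59 degrees, less where a joint would pass 70% of its speed; a pose out of reach is approached as far as the arm can. A call with a gripper value outside its range is refused whole. "grip" is the closure in counts, from 0 (fully open) to 255 (shut), set as the call begins (left out, the last holds). The fingers move at their own pace and stop on an object; "grip_force" is the grip in N (left out, the last holds). Time passes only in rows, so rows that repeat a pose let the fingers close. It gives the time, the measured TCP pose, the force and the opening at its end, in the units of the state.
- bot.get_obs(): the state, without advancing time (a new reading comes with each control period).
- bot.read_camera(name): name is "side" or "top"; returns a dict with "frame" (400x640x3 uint8, red, green, blue), "fx", "fy", "cx", "cy" (pixels), "k1" (the pictures are not rectified: a ray, as slopes to the right and down, at radius r is drawn at 1 + k1 r^2 times it, then the intrinsics apply), "position" and "rotation" of the camera in the world. Camera axes: x right, y down, z forward; pixel columns grow to the right and rows downward; lengths in m; the calibration is good to about 2 mm. A picture is of the moment at which its call begins. There is no depth.
- bot.sign_off(): hands the job in, once; it reports no verdict.
The state is a dict: "clock": time; "joint_pos": joint angles; "joint_velocities": joint speeds; "effort": joint torques, N m; "position": TCP position; "tcp_rot": TCP orientation; "contact_force": force on the tool from outside, world axes, zero at the start; "wrist_torque": the same for the moment, N m; "gripper_width": finger opening in m.
Only numpy, scipy, OpenCV 4.12 (cv2) and the standard library are available. Lean on these libraries where they do the work, as an engineer would, in place of code of your own. Each camera call takes 0.05 s, during which the arm holds its last target. There are 200 camera calls.

## Task

Lift the counterweighted jigger arm off the wheel by its black handle, past its balance point, and ease it onto its rubber back stop without letting it drop or forcing it, so that it stays open by itself. Then set the white plaster cup mould upright and fully home in the ring in the middle of the wheel, gently because plaster is brittle, and let it go. Leave the glaze jar, the terracotta bowl and the wooden rib where they are.

Things in the scene. Friction and masses are not known exactly. Their poses are not given: they have to be found in the camera images.
- machine: Fixed benchtop jigger wheel, turned up to 0.25 rad about the vertical: blue base (200 mm in x, -285 to +115 mm in y, 24 mm high), white splash pan (radius 115 mm, lip 38 mm high), blue wheel head (radius 95 mm, top at 35 mm). Origin: on the table under the wheel axis, z up. The arm's hinge stands 155 mm to -y between two blue cheeks 146 mm high.
- cup_seat (a point): Centre of the floor of the cup ring, an aluminium ring on the wheel axis: bore 63 mm, outside 82 mm, 15 mm deep (rim 50 mm above the table, floor 35 mm). Axes as the machine's.
- jigger_hinge (a point): Point on the arm's hinge axis (parallel to the machine's x), 125 mm above the table, in the arm's mid plane. The arm is an aluminium bar 22 mm wide, 20 mm thick, 220 mm long. A steel profile blade hangs under it over the ring, 155 mm from the hinge, reaching 52 mm below the bar's centre line, so the ring is blocked until the arm is open.
- jigger_arm (a joint): Arm angle, rad. 0: level over the wheel, pointing to the machine's +y (the start). Grows as it is lifted; pi/2 upright, more leans back to -y. Lifting takes 2 to 3 N at the handle at first; it balances at 0.4 to 0.65 rad, then falls back by itself with up to 5 N at the handle. It meets the back stop somewhere between 1.59 and 1.96 rad, set anew each time and not measured: feel for it.
- jigger_grip (a point): Middle of the free part of the arm's handle: a round black bar, 16 mm diameter, parallel to the hinge axis and 210 mm from it. It sticks out sideways from the arm's end to the machine's -x, from 11 to 86 mm off the arm's mid plane (this point at 55 mm). It turns with the arm: pinch it from above and let it roll between the pads.
- counterweight: Red steel cylinder, 56 mm diameter, 46 mm long, on a stalk square to the arm, its centre 90 mm from the hinge axis: straight above the hinge when the arm is level, coming down on the -y side as the arm opens. Its mass varies. Origin on the hinge axis, z along the stalk.
- stop_post (a point): Dark post of the back stop, 28 mm diameter, 244 mm to -y of the wheel axis, with a screw and rubber tip (height set anew, 65 to 95 mm above the table) on which the counterweight rests. Origin: its foot, 24 mm above the table. At the stop, resistance at the handle grows by 2 to 5 N per mm; more than about 15 N of push, or a drop of over 5 mm, is rough.
- mould: Loose white plaster pot, 60 mm outside diameter, 60 mm high, wall 9 mm, foot chamfered to 52 mm over its lowest 5 mm, about 0.2 kg, standing on the table left or right of the machine. Origin: centre of its underside, z up. Grip it about 42 mm up, so that the fingers clear the ring; fingers closing along the machine's x keep the hand clear of the open arm.
- glaze_jar: Amber glass jar with a white lid, 56 mm diameter, 85 mm high, loose; leave alone. Origin: centre of its underside.
- bisque_bowl: Terracotta bowl, 80 mm across, 45 mm high, loose; leave alone. Origin: centre of its underside.
- rib: Flat wooden throwing rib, 50 x 110 x 8 mm, lying on the table, loose; leave alone. Origin: centre of its underside.
Mind the look-alikes: they are no part of the job. Leave any green or turquoise look-alike of the mould alone.

How it is judged:
By the outcome, as a careful person would: the job done as asked, in the order asked, and still so for the second after the job is handed in, with the robot touching nothing.
It also fails if it takes over 72 s, if anything falls off the work surface, if the arm or the gripper's body presses on something with over 40 N, if the wrist force passes 120 N, or if a joint passes its speed limit or range.

## Working session

There is one attempt and no reset: what is moved stays moved. The work goes in short steps, Python scripts to look and compute and a tool call to move; the robot and the scene stay as the last step left them, time stands still between calls to the robot, and variables do not carry over. Pictures are saved under pics/ and viewed, about 8 in all and at most 12, crops included, and the job is handed in when it is done.

Besides the shell and the picture viewer there is one more tool, called after ">>>" as name(argument=value, ...) on one line, values as JSON. drive_tool: Moves the arm, as the interface text tells. Its arguments: {"type":"object","properties":{"motion":{"type":"array","items":{"type":"object","properties":{"tx":{"type":"number"},"ty":{"type":"number"},"tz":{"type":"number"},"twist":{"type":"number"}}}},"grip":{"type":"number"},"grip_force":{"type":"number"}},"required":["motion"]}

```bash
mkdir -p pics; cat > h.py <<'E'
import numpy as np, cv2
from workcell import bot
def snap(n,fn=None):
    c=bot.read_camera(n)
    if fn: cv2.imwrite('pics/'+fn,cv2.cvtColor(c['frame'],cv2.COLOR_RGB2BGR))
    return c
def R(c):
    r=np.array(c['rotation'],float)
    if r.size==4:
        from scipy.spatial.transform import Rotation
        return Rotation.from_quat(r).as_matrix()
    return r.reshape(3,3)
def ray(c,u,v):
    d=np.array([(u-c['cx'])/c['fx'],(v-c['cy'])/c['fy']]);s=d.copy()
    for _ in range(20): s=d/(1+c['k1']*(s@s))
    w=R(c)@np.array([s[0],s[1],1]); return np.array(c['position']),w/np.linalg.norm(w)
def onz(c,u,v,z):
    p,w=ray(c,u,v); return p+w*(z-p[2])/w[2]
def proj(c,P):
    q=R(c).T@(np.array(P)-np.array(c['position'])); s=q[:2]/q[2]; s=s*(1+c['k1']*(s@s))
    return s*[c['fx'],c['fy']]+[c['cx'],c['cy']]
def tri(c1,a,c2,b):
    p,u=ray(c1,*a);q,w=ray(c2,*b)
    t=np.linalg.lstsq(np.c_[u,-w],q-p,rcond=None)[0]
    A=p+t[0]*u;B=q+t[1]*w
    return (A+B)/2,np.linalg.norm(A-B)
E
python3 - <<'E'
from h import *
for n in('top','side'):
    c=snap(n,n+'1.png'); print(n,{k:v for k,v in c.items() if k!='frame'})
print(bot.get_obs())
E
```

```text
top {'fx': 380.35525986310097, 'fy': 380.35525986310097, 'cx': 321.30026214982837, 'cy': 208.66880286463177, 'k1': 0.01470823796066634, 'position': array([0.42099046, 0.01272273, 1.1078254 ]), 'rotation': array([ 0.7153729 , -0.69677224,  0.04421699, -0.02819415])}
side {'fx': 364.09832822017637, 'fy': 364.09832822017637, 'cx': 316.53968950604883, 'cy': 197.24383787829194, 'k1': -0.08364011352078503, 'position': array([0.47077677, 0.74042541, 0.55146178]), 'rotation': array([-0.03403867,  0.86822104, -0.49475241,  0.01592652])}
{'clock': 0.1, 'joint_pos': array([ 1.14267955e+00,  3.79368240e-01,  1.73471709e+00,  2.13526025e-05,
        1.02850033e+00, -3.33160021e-02]), 'joint_velocities': array([ 4.00498998e-04,  1.15431253e-03, -2.06513089e-05, -5.97457291e-04,
       -1.20426597e-03,  5.70150277e-04]), 'effort': array([-5.16352564e-03, -7.65046692e+01, -4.35290408e+01,  6.50732126e-02,
        3.99035204e-02, -4.33906189e-05]), 'position': array([0.26910083, 0.64582399, 0.21334799]), 'tcp_rot': array([ 0.5885318 ,  0.39192429, -0.39252798, -0.58817298]), 'contact_force': array([-0.06063081,  0.80668345, -0.00939306]), 'wrist_torque': array([ 0.03448411,  0.02290708, -0.00605006]), 'gripper_width': 0.09101895402302923}
```

View pics/top1.png

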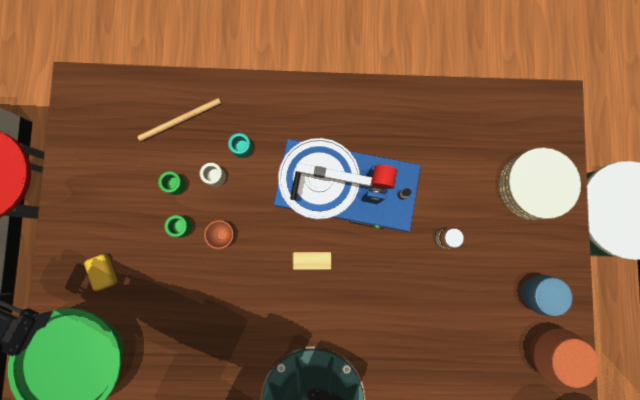

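View pics/side1.png

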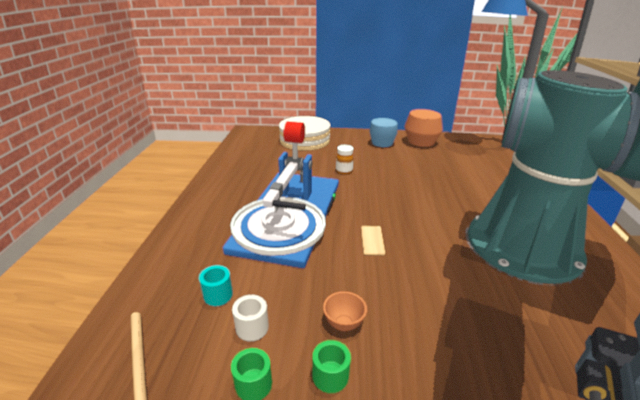

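The pictures show the arm level over the wheel, with its black handle at top (296,186), on the robot's side. Candidates for the mould:
- White pot: top (211,174), side (250,318). This one fits the description.
- Green pots: top (171,183) and (177,226). Not these.
- Turquoise pot: top (239,145). Not this one.
- White lid of the glaze jar: top (454,238). Not this one.

```bash
cat > m.py <<'E'
from h import *
from scipy.spatial.transform import Rotation as Ro
t=snap('top');s=snap('side')
hsv=cv2.cvtColor(t['frame'],cv2.COLOR_RGB2HSV)
m=cv2.inRange(hsv,(100,120,60),(125,255,255)); m[:,:260]=0;m[:,440:]=0
m=cv2.morphologyEx(m,cv2.MORPH_OPEN,np.ones((3,3)))
pts=cv2.findNonZero(m)[:,0]
P=np.array([onz(t,*p,0.024)[:2] for p in pts]).astype(np.float32)
r=cv2.minAreaRect(P); print('base',r, cv2.boxPoints(r))
# pan/white
def blob(c,lo,hi,box):
    x0,y0,x1,y1=box; h=cv2.cvtColor(c['frame'],cv2.COLOR_RGB2HSV)
    k=np.zeros(h.shape[:2],np.uint8); k[y0:y1,x0:x1]=cv2.inRange(h,lo,hi)[y0:y1,x0:x1]
    cs=cv2.findContours(k,cv2.RETR_EXTERNAL,cv2.CHAIN_APPROX_NONE)[0]
    return max(cs,key=cv2.contourArea)
W=((0,0,120),(180,70,255))
def circ(c,cnt,z):
    Q=np.array([onz(c,*p,z)[:2] for p in cv2.convexHull(cnt)[:,0]]).astype(np.float32)
    return cv2.fitEllipse(Q)
print('mould rim',circ(t,blob(t,*W,(190,155,232,195)),.06))
print('pan lip',circ(t,blob(t,*W,(265,130,362,228)),.038))
k=cv2.inRange(cv2.cvtColor(t['frame'],cv2.COLOR_RGB2HSV),(0,0,0),(180,255,45))
red=blob(t,(0,150,100),(8,255,255),(360,150,410,200)); print('red top',cv2.boundingRect(red))
a=cv2.resize(t['frame'][120:240,160:430],None,fx=2.9,fy=2.9,interpolation=cv2.INTER_CUBIC)
b=cv2.resize(s['frame'][110:350,190:400],None,fx=1,fy=1)
cv2.imwrite('pics/crop1.png',a[...,::-1])
b=cv2.resize(s['frame'][110:350,190:400],None,fx=2.4,fy=2.4,interpolation=cv2.INTER_CUBIC)
cv2.imwrite('pics/crop2.png',b[...,::-1])
print(Ro.from_quat(bot.get_obs()['tcp_rot']).as_matrix())
E
python3 m.py
```

```text
base ((0.6047264337539673, -0.0842788815498352), (0.39603477716445923, 0.19767680764198303), 80.51663970947266) [[ 0.47461322 -0.26330534]
 [ 0.6695885  -0.2958748 ]
 [ 0.7348397   0.09474757]
 [ 0.53986436  0.12731704]]
mould rim ((0.619780957698822, 0.3007369041442871), (0.06025605648756027, 0.06132403761148453), 148.75613403320312)
pan lip ((0.619954526424408, -0.0009237983613274992), (0.23522333800792694, 0.235451340675354), 20.151443481445312)
red top (372, 166, 24, 21)
[[ 3.84601433e-01 -2.68551446e-04 -9.23082697e-01]
 [ 9.23082534e-01 -5.49552874e-04  3.84601525e-01]
 [-6.10568045e-04 -9.99999813e-01  3.65363263e-05]]
```

View pics/crop1.png

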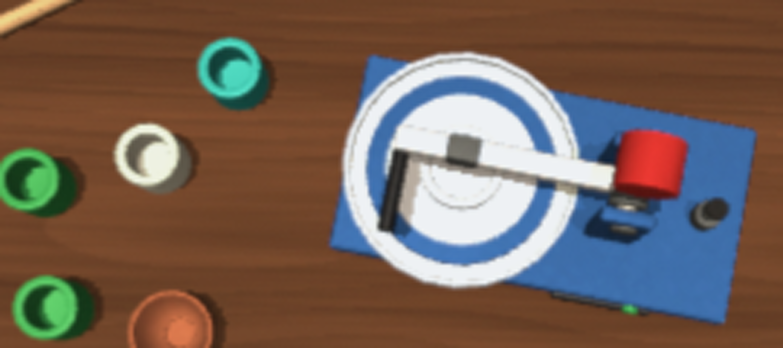

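View pics/crop2.png

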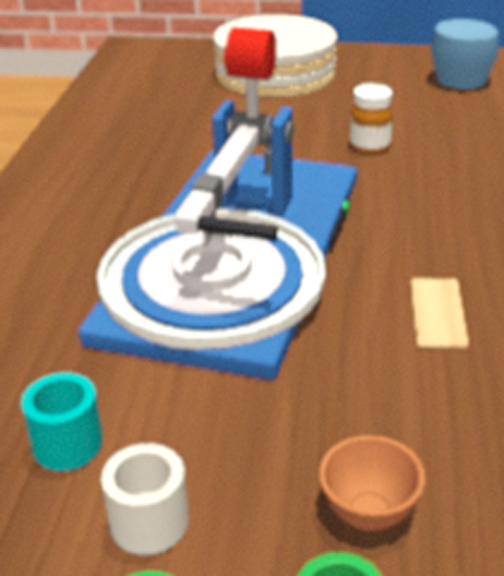

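The crops confirm that the white pot is the mould. The bar runs along machine +y, and the handle sticks out towards the robot. I'll check the predicted handle position against the picture and start the approach.

```bash
cat >> h.py <<'E'
O=np.array([.6195,-.0007,0]);yaw=-.165
X=np.array([np.cos(yaw),np.sin(yaw),0]);Y=np.array([-np.sin(yaw),np.cos(yaw),0]);Z=np.array([0,0,1.])
def handle(th,off=.055): return O-.155*Y+.125*Z+.21*(np.cos(th)*Y+np.sin(th)*Z)-off*X
E
python3 - <<'E'
from h import *
t=snap('top');s=snap('side')
for o in(.011,.06,.086): print(o,handle(0,o).round(4),proj(t,handle(0,o)).round(1),proj(s,handle(0,o)).round(1))
for c,b in((t,(285,165,305,205)),(s,(265,190,312,215))):
    g=c['frame'].max(2); k=np.zeros_like(g); x0,y0,x1,y1=b; k[y0:y1,x0:x1]=(g[y0:y1,x0:x1]<60)*255
    q=max(cv2.findContours(k,0,cv2.CHAIN_APPROX_NONE)[0],key=cv2.contourArea)
    r=cv2.minAreaRect(q); print(r,cv2.boxPoints(r).round(1).tolist())
E
```

```text
0.011 [0.6177 0.0554 0.125 ] [297.9 171.8] [272.9 202.8]
0.06 [0.5693 0.0634 0.125 ] [294.3 190. ] [293.8 205.6]
0.086 [0.5437 0.0677 0.125 ] [292.3 199.7] [305.2 207.2]
((295.1756896972656, 185.4459686279297), (4.767570495605469, 26.797035217285156), 9.462322235107422) [[290.6000061035156, 198.3000030517578], [295.0, 171.8000030517578], [299.70001220703125, 172.60000610351562], [295.29998779296875, 199.10000610351562]]
((288.39801025390625, 206.1885986328125), (31.398046493530273, 2.9676103591918945), 8.426968574523926) [[272.70001220703125, 205.39999389648438], [273.1000061035156, 202.39999389648438], [304.1000061035156, 207.0], [303.70001220703125, 210.0]]
```

>>> drive_tool(motion=[{"tx":2,"ty":-3.5,"tz":2,"twist":0.03},{"tx":4,"ty":-7.5,"tz":4,"twist":0.06},{"tx":6,"ty":-11.5,"tz":6,"twist":0.09},{"tx":8,"ty":-15.5,"tz":8,"twist":0.12},{"tx":10,"ty":-19.5,"tz":8.6,"twist":0.15},{"tx":12.5,"ty":-23.5,"tz":8.6,"twist":0.18},{"tx":15,"ty":-27.5,"tz":8.6,"twist":0.21},{"tx":17,"ty":-31.5,"tz":8.6,"twist":0.23}])

```text
clock: 1.1
position: [0.4401, 0.3295, 0.3002]
tcp_rot: [0.539, 0.458, -0.457, -0.539]
contact_force: [0.3, 0.3, -0.3]
gripper_width: 0.0911
```

>>> drive_tool(motion=[{"tx":2,"ty":-4},{"tx":4,"ty":-8},{"tx":6,"ty":-12},{"tx":8,"ty":-16},{"tx":10,"ty":-20},{"tx":12,"ty":-24},{"tx":13,"ty":-26.7},{"tx":13,"ty":-26.7}])

```text
schema error: expected keys tx, ty, tz, twist
```

>>> drive_tool(motion=[{"tz":-4},{"tz":-8},{"tz":-11},{"tz":-14},{"tz":-16},{"tz":-18},{"tz":-19.4},{"tz":-19.4}])

```text
schema error: expected keys tx, ty, tz, twist
```

>>> drive_tool(motion=[{"tx":2,"ty":-4,"tz":0,"twist":0},{"tx":4,"ty":-8,"tz":0,"twist":0},{"tx":6,"ty":-12,"tz":0,"twist":0},{"tx":8,"ty":-16,"tz":0,"twist":0},{"tx":10,"ty":-20,"tz":0,"twist":0},{"tx":12,"ty":-24,"tz":0,"twist":0},{"tx":13,"ty":-26.7,"tz":0,"twist":0},{"tx":13,"ty":-26.7,"tz":0,"twist":0}])

```text
clock: 1.9
position: [0.5702, 0.0614, 0.2999]
tcp_rot: [0.54, 0.456, -0.456, -0.54]
contact_force: [-0.1, 0.1, -0.2]
gripper_width: 0.0913
```

>>> drive_tool(motion=[{"tx":0,"ty":0,"tz":-3,"twist":0},{"tx":0,"ty":0,"tz":-6,"twist":0},{"tx":0,"ty":0,"tz":-9,"twist":0},{"tx":0,"ty":0,"tz":-12,"twist":0},{"tx":0,"ty":0,"tz":-14,"twist":0},{"tx":0,"ty":0,"tz":-16,"twist":0},{"tx":0,"ty":0,"tz":-17,"twist":0},{"tx":0,"ty":0,"tz":-17,"twist":0}])

```text
clock: 2.7
position: [0.5684, 0.0645, 0.1289]
tcp_rot: [-0.539, -0.457, 0.458, 0.54]
contact_force: [0.1, 0.4, 0.1]
gripper_width: 0.091
```

```bash
python3 - <<'E'
from h import *
from scipy.spatial.transform import Rotation as Ro
o=bot.get_obs();print(o['position'],o['joint_pos'].round(3),o['contact_force']);M=Ro.from_quat(o['tcp_rot']).as_matrix();print(np.degrees(np.arctan2(M[1,0],M[0,0])),M[:,1])
snap('side','s3.png');c=snap('side');cv2.imwrite('pics/s3c.png',cv2.resize(c['frame'][80:300,180:420],None,fx=2.4,fy=2.4)[...,::-1])
E
```

```text
[0.56839401 0.06450298 0.12889928] [ 0.072  0.301  2.031  0.     0.812 -1.334] [0.05137993 0.3901781  0.08896611]
80.57635469059665 [-2.09708245e-03 -1.12049904e-04 -9.99997795e-01]
```

View pics/s3c.png

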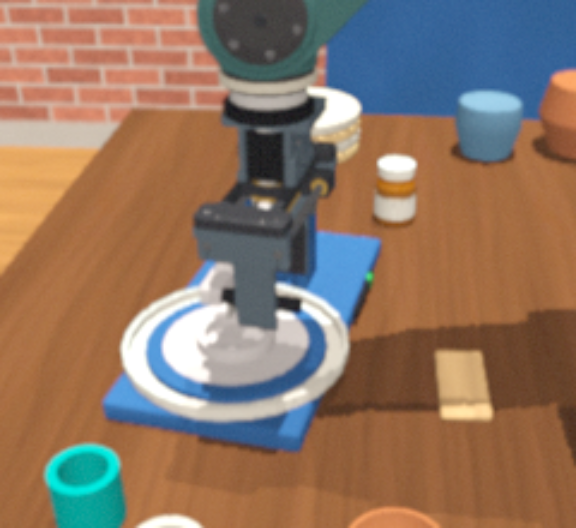

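>>> drive_tool(motion=[{"tx":0,"ty":0,"tz":-1,"twist":0},{"tx":0,"ty":0,"tz":-2,"twist":0},{"tx":0,"ty":0,"tz":-2.3,"twist":0},{"tx":0,"ty":0,"tz":-2.3,"twist":0}])

```text
clock: 3.2
position: [0.5688, 0.0641, 0.1062]
tcp_rot: [-0.539, -0.457, 0.457, 0.54]
contact_force: [-0.2, -0.3, 0.2]
gripper_width: 0.0914
```

>>> drive_tool(motion=[{"tx":0,"ty":0,"tz":0,"twist":0},{"tx":0,"ty":0,"tz":0,"twist":0},{"tx":0,"ty":0,"tz":0,"twist":0},{"tx":0,"ty":0,"tz":0,"twist":0},{"tx":0,"ty":0,"tz":0,"twist":0},{"tx":0,"ty":0,"tz":0,"twist":0},{"tx":0,"ty":0,"tz":0,"twist":0},{"tx":0,"ty":0,"tz":0,"twist":0}], grip=255, grip_force=20)

```text
clock: 4.0
position: [0.5693, 0.0642, 0.107]
tcp_rot: [0.539, 0.457, -0.457, -0.539]
contact_force: [0.3, -1.0, -0.3]
gripper_width: 0.0302
```

```bash
python3 - <<'E'
from h import *
p0=handle(0,.06)
for th in np.arange(0,2.0,.1):
    d=(handle(th,.06)-p0)*100; print(round(th,2),d.round(2))
E
```

```text
0.0 [0. 0. 0.]
0.1 [-0.02 -0.1   2.1 ]
0.2 [-0.07 -0.41  4.17]
0.3 [-0.15 -0.93  6.21]
0.4 [-0.27 -1.64  8.18]
0.5 [-0.42 -2.54 10.07]
0.6 [-0.6  -3.62 11.86]
0.7 [-0.81 -4.87 13.53]
0.8 [-1.05 -6.28 15.06]
0.9 [-1.31 -7.84 16.45]
1.0 [-1.59 -9.52 17.67]
1.1 [ -1.88 -11.32  18.72]
1.2 [ -2.2  -13.21  19.57]
1.3 [ -2.53 -15.17  20.23]
1.4 [ -2.86 -17.19  20.69]
1.5 [ -3.21 -19.25  20.95]
1.6 [ -3.55 -21.32  20.99]
1.7 [ -3.89 -23.38  20.82]
1.8 [ -4.23 -25.42  20.45]
1.9 [ -4.56 -27.41  19.87]
```

Still closing; wait for the fingers to stop.

>>> drive_tool(motion=[{"tx":0,"ty":0,"tz":0,"twist":0},{"tx":0,"ty":0,"tz":0,"twist":0},{"tx":0,"ty":0,"tz":0,"twist":0},{"tx":0,"ty":0,"tz":0,"twist":0}])

```text
clock: 4.4
position: [0.5693, 0.0643, 0.1069]
tcp_rot: [-0.539, -0.457, 0.457, 0.54]
contact_force: [1.8, 2.7, -0.2]
gripper_width: 0.0154
```

>>> drive_tool(motion=[{"tx":0,"ty":0,"tz":0.2,"twist":0},{"tx":0,"ty":0,"tz":0.5,"twist":0},{"tx":0,"ty":0,"tz":0.8,"twist":0},{"tx":0,"ty":-0.05,"tz":1.2,"twist":0},{"tx":0,"ty":-0.1,"tz":1.6,"twist":0},{"tx":0,"ty":-0.1,"tz":2.1,"twist":0}])

```text
clock: 5.0
position: [0.5691, 0.0633, 0.1283]
tcp_rot: [-0.539, -0.457, 0.457, 0.54]
contact_force: [0.9, 0.5, -2.8]
gripper_width: 0.0157
```

>>> drive_tool(motion=[{"tx":0,"ty":-0.12,"tz":1,"twist":0},{"tx":-0.05,"ty":-0.31,"tz":2.07,"twist":0},{"tx":-0.09,"ty":-0.55,"tz":3.1,"twist":0},{"tx":-0.13,"ty":-0.83,"tz":4.11,"twist":0},{"tx":-0.19,"ty":-1.17,"tz":5.1,"twist":0},{"tx":-0.25,"ty":-1.54,"tz":6.08,"twist":0},{"tx":-0.32,"ty":-1.97,"tz":7.03,"twist":0},{"tx":-0.4,"ty":-2.44,"tz":7.97,"twist":0}])

```text
clock: 5.8
position: [0.5653, 0.04, 0.2091]
tcp_rot: [-0.539, -0.458, 0.456, 0.54]
contact_force: [-2.9, 17.7, 7.6]
gripper_width: 0.0157
```

>>> drive_tool(motion=[{"tx":-0.09,"ty":-0.53,"tz":0.91,"twist":0},{"tx":-0.18,"ty":-1.08,"tz":1.79,"twist":0},{"tx":-0.28,"ty":-1.69,"tz":2.64,"twist":0},{"tx":-0.39,"ty":-2.33,"tz":3.46,"twist":0},{"tx":-0.51,"ty":-3.02,"tz":4.25,"twist":0},{"tx":-0.63,"ty":-3.74,"tz":4.99,"twist":0},{"tx":-0.76,"ty":-4.5,"tz":5.7,"twist":0},{"tx":-0.89,"ty":-5.3,"tz":6.38,"twist":0}])

```text
clock: 6.6
position: [0.557, -0.0131, 0.2742]
tcp_rot: [-0.539, -0.458, 0.456, 0.54]
contact_force: [-5.1, 14.6, 18.3]
gripper_width: 0.0155
```

>>> drive_tool(motion=[{"tx":0,"ty":0,"tz":0,"twist":0},{"tx":0,"ty":0,"tz":0,"twist":0}])

```text
clock: 6.8
position: [0.557, -0.0132, 0.2742]
tcp_rot: [-0.539, -0.458, 0.456, 0.54]
contact_force: [-6.1, 15.8, 21.5]
gripper_width: 0.0154
```

```bash
python3 - <<'E'
from h import *
o=bot.get_obs();P=o['position'];print(P,o['contact_force'],o['wrist_torque'])
t=snap('top','t4.png');s=snap('side','s4.png')
a=t['frame'][100:240,250:430];a=cv2.resize(a,None,fx=2.6,fy=2.6);b=cv2.resize(s['frame'][40:240,220:400],None,fx=1.82,fy=1.82)
cv2.imwrite('pics/c4.png',np.hstack([a,b])[...,::-1])
H=O-.155*Y+.125*Z
r=P+[0,0,.019]-H;print(r@Y,r@Z,np.hypot(r@Y,r@Z),np.arctan2(r@Z,r@Y))
E
```

```text
[ 0.55695743 -0.01318084  0.27419555] [-6.05848934 15.81599046 21.50867458] [ 3.00080918  1.12151793 -0.03702044]
0.1324159050903535 0.1681955465517379 0.21406474207756712 0.9038637315289111
```

View pics/c4.png

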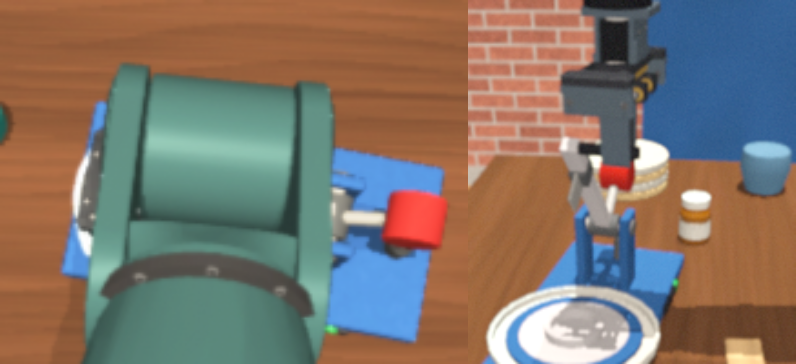

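The static force at the handle is about 26 N, nearly all of it radial. The tool is following a circle a few mm too small, so I'll shift outward before going on.

>>> drive_tool(motion=[{"tx":0.03,"ty":0.12,"tz":0.15,"twist":0},{"tx":0.05,"ty":0.25,"tz":0.35,"twist":0},{"tx":0.05,"ty":0.25,"tz":0.35,"twist":0}])

```text
clock: 7.2
position: [0.5566, -0.0132, 0.2746]
tcp_rot: [0.54, 0.457, -0.458, -0.539]
contact_force: [6.6, -10.9, -10.1]
gripper_width: 0.0154
```

>>> drive_tool(motion=[{"tx":-0.09,"ty":-0.5,"tz":0.22,"twist":0},{"tx":-0.16,"ty":-0.92,"tz":0.53,"twist":0},{"tx":-0.23,"ty":-1.35,"tz":0.83,"twist":0},{"tx":-0.3,"ty":-1.77,"tz":1.1,"twist":0},{"tx":-0.3,"ty":-1.77,"tz":1.1,"twist":0}])

```text
clock: 7.7
position: [0.5538, -0.0301, 0.2863]
tcp_rot: [0.54, 0.457, -0.457, -0.539]
contact_force: [2.0, -2.3, -0.0]
gripper_width: 0.0159
```

>>> drive_tool(motion=[{"tx":-0.07,"ty":-0.44,"tz":0.28,"twist":0},{"tx":-0.15,"ty":-0.89,"tz":0.54,"twist":0},{"tx":-0.22,"ty":-1.34,"tz":0.8,"twist":0},{"tx":-0.29,"ty":-1.8,"tz":1.05,"twist":0},{"tx":-0.37,"ty":-2.26,"tz":1.28,"twist":0},{"tx":-0.45,"ty":-2.74,"tz":1.5,"twist":0},{"tx":-0.53,"ty":-3.21,"tz":1.71,"twist":0},{"tx":-0.61,"ty":-3.69,"tz":1.9,"twist":0}])

```text
clock: 8.5
position: [0.5474, -0.0668, 0.3049]
tcp_rot: [-0.539, -0.457, 0.457, 0.54]
contact_force: [-1.2, -4.5, -3.1]
gripper_width: 0.0157
```

>>> drive_tool(motion=[{"tx":-0.08,"ty":-0.49,"tz":0.18,"twist":0},{"tx":-0.16,"ty":-0.97,"tz":0.35,"twist":0},{"tx":-0.25,"ty":-1.46,"tz":0.51,"twist":0},{"tx":-0.33,"ty":-1.96,"tz":0.66,"twist":0},{"tx":-0.41,"ty":-2.46,"tz":0.79,"twist":0},{"tx":-0.5,"ty":-2.97,"tz":0.91,"twist":0},{"tx":-0.58,"ty":-3.47,"tz":1.02,"twist":0},{"tx":-0.66,"ty":-3.98,"tz":1.12,"twist":0}])

```text
clock: 9.3
position: [0.5409, -0.1065, 0.3162]
tcp_rot: [-0.539, -0.457, 0.457, 0.54]
contact_force: [-3.4, -3.1, -3.2]
gripper_width: 0.0156
```

>>> drive_tool(motion=[{"tx":-0.07,"ty":-0.41,"tz":0.06,"twist":0},{"tx":-0.14,"ty":-0.82,"tz":0.12,"twist":0},{"tx":-0.21,"ty":-1.23,"tz":0.18,"twist":0},{"tx":-0.28,"ty":-1.65,"tz":0.22,"twist":0},{"tx":-0.35,"ty":-2.06,"tz":0.26,"twist":0},{"tx":-0.42,"ty":-2.47,"tz":0.28,"twist":0},{"tx":-0.47,"ty":-2.8,"tz":0.29,"twist":0},{"tx":-0.52,"ty":-3.09,"tz":0.29,"twist":0}])

```text
clock: 10.1
position: [0.5359, -0.1373, 0.319]
tcp_rot: [0.539, 0.457, -0.457, -0.539]
contact_force: [-2.8, -2.0, -2.3]
gripper_width: 0.0156
```

>>> drive_tool(motion=[{"tx":-0.02,"ty":-0.1,"tz":0,"twist":0},{"tx":-0.03,"ty":-0.2,"tz":0,"twist":0},{"tx":-0.05,"ty":-0.3,"tz":0,"twist":0},{"tx":-0.07,"ty":-0.4,"tz":0,"twist":0},{"tx":-0.08,"ty":-0.5,"tz":0,"twist":0},{"tx":-0.08,"ty":-0.5,"tz":0,"twist":0}])

```text
clock: 10.7
position: [0.5351, -0.1421, 0.319]
tcp_rot: [0.539, 0.457, -0.457, -0.539]
contact_force: [-3.5, -3.3, -1.9]
gripper_width: 0.0154
```

>>> drive_tool(motion=[{"tx":-0.02,"ty":-0.1,"tz":0,"twist":0},{"tx":-0.03,"ty":-0.2,"tz":0,"twist":0},{"tx":-0.05,"ty":-0.3,"tz":0,"twist":0},{"tx":-0.07,"ty":-0.4,"tz":0,"twist":0},{"tx":-0.08,"ty":-0.5,"tz":0,"twist":0},{"tx":-0.08,"ty":-0.5,"tz":0,"twist":0}])

```text
clock: 11.3
position: [0.5343, -0.1472, 0.319]
tcp_rot: [0.539, 0.457, -0.457, -0.539]
contact_force: [-3.0, -2.4, -1.9]
gripper_width: 0.0154
```

>>> drive_tool(motion=[{"tx":-0.02,"ty":-0.1,"tz":0,"twist":0},{"tx":-0.03,"ty":-0.2,"tz":0,"twist":0},{"tx":-0.05,"ty":-0.3,"tz":0,"twist":0},{"tx":-0.07,"ty":-0.4,"tz":-0.01,"twist":0},{"tx":-0.08,"ty":-0.5,"tz":-0.02,"twist":0},{"tx":-0.08,"ty":-0.5,"tz":-0.02,"twist":0}])

```text
clock: 11.9
position: [0.5335, -0.1522, 0.3189]
tcp_rot: [0.539, 0.457, -0.457, -0.539]
contact_force: [-4.9, -3.1, -1.4]
gripper_width: 0.0157
```

>>> drive_tool(motion=[{"tx":-0.01,"ty":-0.1,"tz":0,"twist":0},{"tx":-0.02,"ty":-0.2,"tz":-0.01,"twist":0},{"tx":-0.04,"ty":-0.3,"tz":-0.02,"twist":0},{"tx":-0.05,"ty":-0.4,"tz":-0.03,"twist":0},{"tx":-0.06,"ty":-0.5,"tz":-0.04,"twist":0},{"tx":-0.06,"ty":-0.5,"tz":-0.04,"twist":0}])

```text
clock: 12.5
position: [0.5327, -0.1572, 0.3184]
tcp_rot: [-0.539, -0.457, 0.457, 0.54]
contact_force: [-5.9, -2.6, -0.8]
gripper_width: 0.0155
```

>>> drive_tool(motion=[{"tx":-0.03,"ty":-0.1,"tz":0,"twist":0},{"tx":-0.06,"ty":-0.2,"tz":-0.02,"twist":0},{"tx":-0.09,"ty":-0.3,"tz":-0.03,"twist":0},{"tx":-0.11,"ty":-0.4,"tz":-0.04,"twist":0},{"tx":-0.12,"ty":-0.5,"tz":-0.05,"twist":0},{"tx":-0.12,"ty":-0.5,"tz":-0.05,"twist":0}])

```text
clock: 13.1
position: [0.532, -0.1615, 0.3182]
tcp_rot: [-0.539, -0.458, 0.457, 0.54]
contact_force: [-2.3, 4.9, 0.1]
gripper_width: 0.0153
```

>>> drive_tool(motion=[{"tx":-0.02,"ty":-0.05,"tz":0,"twist":0},{"tx":-0.03,"ty":-0.1,"tz":-0.01,"twist":0},{"tx":-0.03,"ty":-0.1,"tz":-0.01,"twist":0}])

```text
clock: 13.4
position: [0.5319, -0.1618, 0.3181]
tcp_rot: [-0.539, -0.458, 0.456, 0.54]
contact_force: [-0.3, 10.4, 0.8]
gripper_width: 0.0155
```

That is the stop: +5.5 N for the last 1 mm. I'll ease the push off and open the gripper.

>>> drive_tool(motion=[{"tx":0.01,"ty":0.1,"tz":0,"twist":0},{"tx":0.02,"ty":0.18,"tz":0,"twist":0},{"tx":0.02,"ty":0.18,"tz":0,"twist":0}])

```text
clock: 13.7
position: [0.532, -0.1613, 0.3181]
tcp_rot: [0.54, 0.457, -0.457, -0.539]
contact_force: [0.8, 0.9, 0.3]
gripper_width: 0.0157
```

>>> drive_tool(motion=[{"tx":0,"ty":0,"tz":0,"twist":0},{"tx":0,"ty":0,"tz":0,"twist":0},{"tx":0,"ty":0,"tz":0,"twist":0},{"tx":0,"ty":0,"tz":0,"twist":0},{"tx":0,"ty":0,"tz":0,"twist":0},{"tx":0,"ty":0,"tz":0,"twist":0},{"tx":0,"ty":0,"tz":0,"twist":0},{"tx":0,"ty":0,"tz":0,"twist":0}], grip=0)

```text
clock: 14.5
position: [0.5317, -0.1612, 0.3178]
tcp_rot: [0.539, 0.457, -0.457, -0.539]
contact_force: [-0.5, 0.2, 0.8]
gripper_width: 0.0768
```

>>> drive_tool(motion=[{"tx":0,"ty":0,"tz":1,"twist":0},{"tx":0,"ty":0,"tz":2.5,"twist":0},{"tx":0,"ty":0,"tz":4.5,"twist":0},{"tx":0,"ty":0,"tz":6.5,"twist":0},{"tx":0,"ty":0,"tz":6.5,"twist":0}])

```text
clock: 15.0
position: [0.5329, -0.1616, 0.387]
tcp_rot: [0.541, 0.458, -0.456, -0.538]
contact_force: [-0.1, -0.5, -0.1]
gripper_width: 0.0912
```

```bash
python3 - <<'E'
from h import *
o=bot.get_obs();print(o['position'],o['joint_pos'].round(3),o['contact_force'])
s=snap('side');cv2.imwrite('pics/c5.png',cv2.resize(s['frame'][0:360,180:420],None,fx=1.65,fy=1.65)[...,::-1])
E
```

```text
[ 0.53286899 -0.16164348  0.38701104] [-0.336 -0.021  1.883 -0.     1.274 -1.742] [-0.1433039  -0.48200272 -0.08696107]
```

View pics/c5.png

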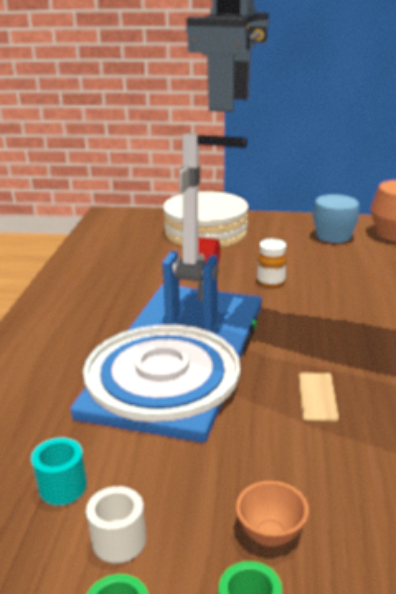

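The arm stays open on its own, leaning back with nothing touching it. Now to the mould.

>>> drive_tool(motion=[{"tx":0.5,"ty":4,"tz":1,"twist":-0.14},{"tx":1.5,"ty":8,"tz":1,"twist":-0.28},{"tx":2.5,"ty":12,"tz":1,"twist":-0.42},{"tx":3.5,"ty":16,"tz":1,"twist":-0.56},{"tx":4.5,"ty":20,"tz":0,"twist":-0.7},{"tx":5.5,"ty":24,"tz":-2,"twist":-0.84},{"tx":6.5,"ty":28,"tz":-4,"twist":-0.98},{"tx":7.5,"ty":32,"tz":-6,"twist":-1.12}])

```text
clock: 15.85
position: [0.6065, 0.1605, 0.3217]
tcp_rot: [0.7, 0.099, -0.099, -0.7]
contact_force: [0.4, -1.0, 0.0]
gripper_width: 0.091
```

```bash
python3 - <<'E'
from h import *
o=bot.get_obs();print(o['position'],o['joint_pos'].round(3))
s=snap('side');h=cv2.cvtColor(s['frame'],cv2.COLOR_RGB2HSV)
k=np.zeros(h.shape[:2],np.uint8);k[285:350,225:280]=cv2.inRange(h,(0,0,110),(180,60,255))[285:350,225:280]
q=max(cv2.findContours(k,0,cv2.CHAIN_APPROX_NONE)[0],key=cv2.contourArea)[:,0]
print(q.min(0),q.max(0))
# predicted extents of pot at measured pose
a=np.linspace(0,6.28,60);pr=np.array([proj(s,[.6198+r*np.cos(t),.3007+r*np.sin(t),z]) for t in a for z,r in((.06,.03),(.005,.03),(0,.026))])
print(pr.min(0),pr.max(0))
E
```

```text
[0.60649961 0.16046698 0.32171203] [ 0.222  0.157  1.811 -0.     1.174 -0.059]
[232 295] [267 340]
[232.32594391 293.92809586] [268.53174523 340.36967981]
```

>>> drive_tool(motion=[{"tx":0.4,"ty":4,"tz":-1,"twist":-0.14},{"tx":0.8,"ty":8,"tz":-3,"twist":-0.28},{"tx":1.2,"ty":12,"tz":-6,"twist":-0.42},{"tx":1.35,"ty":14,"tz":-10,"twist":-0.451},{"tx":1.35,"ty":14,"tz":-14,"twist":-0.451},{"tx":1.35,"ty":14,"tz":-18,"twist":-0.451},{"tx":1.35,"ty":14,"tz":-20,"twist":-0.451},{"tx":1.35,"ty":14,"tz":-20,"twist":-0.451}])

```text
clock: 16.7
position: [0.618, 0.2978, 0.1191]
tcp_rot: [0.706, -0.06, 0.056, -0.704]
contact_force: [-0.0, 1.0, -0.1]
gripper_width: 0.0916
```

```bash
python3 - <<'E'
from h import *
from scipy.spatial.transform import Rotation as Ro
o=bot.get_obs();M=Ro.from_quat(o['tcp_rot']).as_matrix();print(o['position'],np.arctan2(M[1,0],M[0,0]),o['joint_pos'].round(2))
E
```

```text
[0.61797883 0.29784483 0.11911937] -0.1646866006420334 [ 0.42  0.47  1.8  -0.    0.88  0.58]
```

>>> drive_tool(motion=[{"tx":0.05,"ty":0.22,"tz":-2,"twist":0},{"tx":0.05,"ty":0.22,"tz":-4,"twist":0},{"tx":0.05,"ty":0.22,"tz":-6,"twist":0},{"tx":0.05,"ty":0.22,"tz":-8,"twist":0},{"tx":0.05,"ty":0.22,"tz":-9,"twist":0},{"tx":0.05,"ty":0.22,"tz":-9.5,"twist":0},{"tx":0.05,"ty":0.22,"tz":-9.5,"twist":0},{"tx":0.05,"ty":0.22,"tz":-9.5,"twist":0}])

```text
clock: 17.5
position: [0.6211, 0.3011, 0.0285]
tcp_rot: [-0.705, 0.058, -0.059, 0.705]
contact_force: [0.3, 0.8, -1.2]
gripper_width: 0.0914
```

>>> drive_tool(motion=[{"tx":0,"ty":0,"tz":-0.5,"twist":0},{"tx":0,"ty":0,"tz":-0.5,"twist":0},{"tx":0,"ty":0,"tz":-0.5,"twist":0},{"tx":0,"ty":0,"tz":-0.5,"twist":0},{"tx":0,"ty":0,"tz":-0.5,"twist":0},{"tx":0,"ty":0,"tz":-0.5,"twist":0},{"tx":0,"ty":0,"tz":-0.5,"twist":0},{"tx":0,"ty":0,"tz":-0.5,"twist":0}], grip=255, grip_force=12)

```text
clock: 18.3
position: [0.6207, 0.301, 0.023]
tcp_rot: [-0.705, 0.058, -0.058, 0.705]
contact_force: [-1.1, -0.1, 3.1]
gripper_width: 0.0604
```

>>> drive_tool(motion=[{"tx":0,"ty":0,"tz":0,"twist":0},{"tx":0,"ty":0,"tz":0,"twist":0},{"tx":0,"ty":0,"tz":0,"twist":0}])

```text
clock: 18.6
position: [0.6207, 0.301, 0.023]
tcp_rot: [-0.705, 0.058, -0.058, 0.705]
contact_force: [-1.8, -0.8, 5.5]
gripper_width: 0.0608
```

>>> drive_tool(motion=[{"tx":0,"ty":0,"tz":0.5,"twist":0},{"tx":0,"ty":0,"tz":1.5,"twist":0},{"tx":0,"ty":0,"tz":3,"twist":0},{"tx":0,"ty":0,"tz":5,"twist":0},{"tx":0,"ty":0,"tz":7,"twist":0},{"tx":0,"ty":0,"tz":9,"twist":0},{"tx":0,"ty":-1,"tz":10,"twist":0},{"tx":0,"ty":-3,"tz":10,"twist":0}])

```text
clock: 19.4
position: [0.6216, 0.271, 0.1252]
tcp_rot: [-0.704, 0.057, -0.059, 0.705]
contact_force: [0.7, -0.2, -1.6]
gripper_width: 0.0605
```

>>> drive_tool(motion=[{"tx":0,"ty":-3,"tz":0,"twist":0},{"tx":0,"ty":-6.5,"tz":0,"twist":0},{"tx":0,"ty":-10,"tz":0,"twist":0},{"tx":0,"ty":-13.5,"tz":0,"twist":0},{"tx":0,"ty":-17,"tz":0,"twist":0},{"tx":0,"ty":-20.5,"tz":0,"twist":0},{"tx":0,"ty":-23.5,"tz":0,"twist":0},{"tx":0,"ty":-25.5,"tz":0,"twist":0}])

```text
clock: 20.2
position: [0.6193, 0.0127, 0.1221]
tcp_rot: [0.705, -0.059, 0.058, -0.705]
contact_force: [0.9, 0.8, -1.8]
gripper_width: 0.0603
```

>>> drive_tool(motion=[{"tx":-0.1,"ty":-1.2,"tz":0,"twist":0},{"tx":-0.1,"ty":-1.6,"tz":0,"twist":0},{"tx":-0.1,"ty":-1.6,"tz":0,"twist":0},{"tx":-0.1,"ty":-1.6,"tz":0,"twist":0},{"tx":-0.1,"ty":-1.6,"tz":0,"twist":0}])

```text
clock: 20.7
position: [0.6196, 0.0007, 0.1228]
tcp_rot: [-0.705, 0.058, -0.058, 0.705]
contact_force: [0.4, -0.1, -1.5]
gripper_width: 0.0606
```

```bash
cat > m2.py <<'E'
from h import *
o=bot.get_obs();P=o['position'];print(P,o['contact_force'],o['gripper_width'])
s=snap('side');t=snap('top')
zb=P[2]-.023
cv2.imwrite('pics/c6.png',np.hstack([cv2.resize(s['frame'][150:260,215:345],None,fx=3,fy=3),cv2.resize(t['frame'][120:230,260:390],None,fx=3,fy=3)])[...,::-1])
a=np.linspace(0,6.28,40)
for z,r in((.05,.041),(.05,.0315)):
    pr=np.array([proj(s,O+[r*np.cos(x),r*np.sin(x),z]) for x in a]);print('pred ring',pr.min(0).round(1),pr.max(0).round(1))
pr=np.array([proj(s,[P[0]+r*np.cos(x),P[1]+r*np.sin(x),zb+z]) for x in a for z,r in((.06,.03),(.005,.03),(0,.026))]);print('pred pot',pr.min(0).round(1),pr.max(0).round(1))
E
python3 m2.py
```

```text
[0.61957562 0.00071329 0.12275009] [ 0.39448683 -0.13894045 -1.45384087] 0.060583091324662317
pred ring [261.2 207.9] [294.4 226.3]
pred ring [265.1 209.9] [290.6 224. ]
pred pot [262.4 171.9] [289.1 205.6]
```

View pics/c6.png

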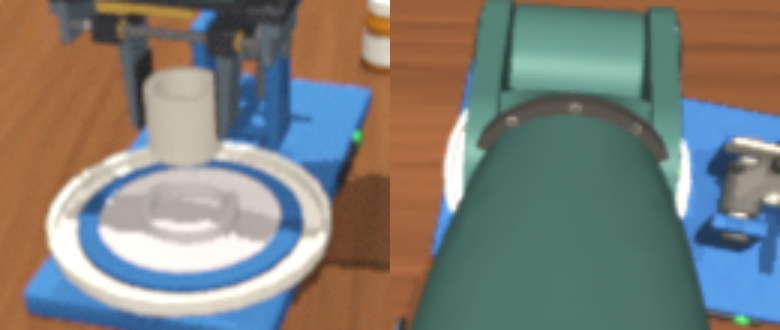

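```bash
python3 - <<'E'
from h import *
s=snap('side');h=cv2.cvtColor(s['frame'],cv2.COLOR_RGB2HSV)
# blue annulus of wheel head: outer edge of blue ring r=95 at z=.035 ; pan lip
b=cv2.inRange(h,(100,110,40),(125,255,255))
w=255-b; 
n,l,st,ce=cv2.connectedComponentsWithStats(b)
i=l[222,245] ; print([ (j,st[j].tolist()) for j in range(1,n) if st[j][4]>150])
# inner boundary of blue annulus / outer boundary from component around wheel
for j in range(1,n):
    x,y,ww,hh,a=st[j]
    if a>150 and x<262 and x+ww>295 and y<235 and y+hh>235:
        q=max(cv2.findContours((l==j).astype(np.uint8),0,cv2.CHAIN_APPROX_NONE)[0],key=cv2.contourArea)[:,0]
        for z in(.035,):
            Q=np.array([onz(s,*p,z)[:2] for p in q]).astype(np.float32);print(j,z,cv2.fitEllipse(Q),cv2.minEnclosingCircle(Q))
cv2.imwrite('pics/c7.png',cv2.resize(s['frame'][170:270,215:345],None,fx=6,fy=6,interpolation=cv2.INTER_CUBIC)[...,::-1])
E
```

```text
[(1, [316, 0, 158, 132, 15246]), (2, [483, 0, 44, 15, 539]), (6, [290, 168, 48, 48, 1111]), (8, [242, 204, 73, 43, 698]), (10, [224, 236, 89, 31, 836])]
8 0.035 ((0.6191396713256836, 0.0022702133283019066), (0.1717759370803833, 0.1771538406610489), 8.577569007873535) ((0.6190590858459473, 0.0046813166700303555), 0.09325843304395676)
```

View pics/c7.png

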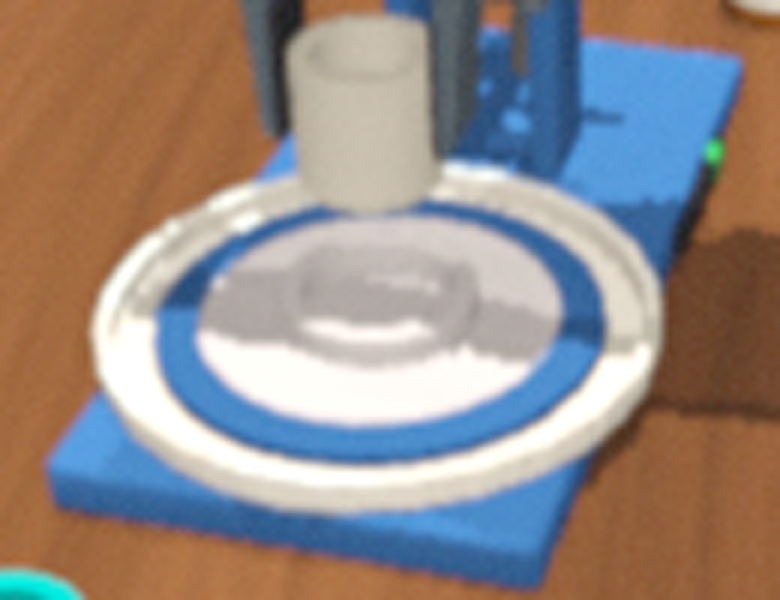

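The pot is held upright and centred over the ring within about 1 mm. Lowering it, then feeling my way in.

>>> drive_tool(motion=[{"tx":-0.05,"ty":-0.05,"tz":-1,"twist":0},{"tx":-0.05,"ty":-0.05,"tz":-2,"twist":0},{"tx":-0.05,"ty":-0.05,"tz":-3,"twist":0},{"tx":-0.05,"ty":-0.05,"tz":-3.7,"twist":0},{"tx":-0.05,"ty":-0.05,"tz":-4.2,"twist":0},{"tx":-0.05,"ty":-0.05,"tz":-4.6,"twist":0},{"tx":-0.05,"ty":-0.05,"tz":-4.8,"twist":0},{"tx":-0.05,"ty":-0.05,"tz":-4.8,"twist":0}])

```text
clock: 21.65
position: [0.6191, -0.0005, 0.0747]
tcp_rot: [-0.705, 0.058, -0.058, 0.705]
contact_force: [-1.1, 0.6, -1.6]
gripper_width: 0.0604
```

Foot just above the rim. Going down in small steps.

>>> drive_tool(motion=[{"tx":0,"ty":0,"tz":-0.1,"twist":0},{"tx":0,"ty":0,"tz":-0.2,"twist":0},{"tx":0,"ty":0,"tz":-0.3,"twist":0},{"tx":0,"ty":0,"tz":-0.4,"twist":0},{"tx":0,"ty":0,"tz":-0.5,"twist":0},{"tx":0,"ty":0,"tz":-0.6,"twist":0},{"tx":0,"ty":0,"tz":-0.6,"twist":0}])

```text
clock: 22.35
position: [0.619, -0.0005, 0.0687]
tcp_rot: [0.705, -0.058, 0.058, -0.705]
contact_force: [-0.3, -0.7, -1.7]
gripper_width: 0.0605
```

>>> drive_tool(motion=[{"tx":0,"ty":0,"tz":-0.1,"twist":0},{"tx":0,"ty":0,"tz":-0.2,"twist":0},{"tx":0,"ty":0,"tz":-0.3,"twist":0},{"tx":0,"ty":0,"tz":-0.3,"twist":0}])

```text
clock: 22.75
position: [0.6191, -0.0005, 0.0657]
tcp_rot: [-0.705, 0.058, -0.058, 0.705]
contact_force: [0.0, 0.1, -2.3]
gripper_width: 0.0608
```

>>> drive_tool(motion=[{"tx":0,"ty":0,"tz":-0.1,"twist":0},{"tx":0,"ty":0,"tz":-0.2,"twist":0},{"tx":0,"ty":0,"tz":-0.3,"twist":0},{"tx":0,"ty":0,"tz":-0.4,"twist":0},{"tx":0,"ty":0,"tz":-0.5,"twist":0},{"tx":0,"ty":0,"tz":-0.6,"twist":0},{"tx":0,"ty":0,"tz":-0.6,"twist":0}])

```text
clock: 23.45
position: [0.6191, -0.0005, 0.0597]
tcp_rot: [0.705, -0.058, 0.058, -0.705]
contact_force: [0.3, -0.5, -1.4]
gripper_width: 0.0604
```

>>> drive_tool(motion=[{"tx":0,"ty":0,"tz":-0.05,"twist":0},{"tx":0,"ty":0,"tz":-0.1,"twist":0},{"tx":0,"ty":0,"tz":-0.15,"twist":0},{"tx":0,"ty":0,"tz":-0.15,"twist":0}])

```text
clock: 23.85
position: [0.6191, -0.0005, 0.0583]
tcp_rot: [-0.705, 0.058, -0.058, 0.705]
contact_force: [1.0, 0.7, -1.9]
gripper_width: 0.0604
```

>>> drive_tool(motion=[{"tx":0,"ty":0,"tz":-0.04,"twist":0},{"tx":0,"ty":0,"tz":-0.08,"twist":0},{"tx":0,"ty":0,"tz":-0.08,"twist":0}])

```text
clock: 24.15
position: [0.6192, -0.0005, 0.058]
tcp_rot: [0.705, -0.058, 0.058, -0.705]
contact_force: [-3.2, -0.1, 7.4]
gripper_width: 0.0603
```

Floor felt at TCP 58 mm, which is the expected height. Easing off the push and opening.

>>> drive_tool(motion=[{"tx":0,"ty":0,"tz":0.05,"twist":0},{"tx":0,"ty":0,"tz":0.05,"twist":0}])

```text
clock: 24.35
position: [0.6192, -0.0005, 0.0581]
tcp_rot: [-0.705, 0.058, -0.058, 0.705]
contact_force: [0.3, 0.1, -1.3]
gripper_width: 0.0608
```

>>> drive_tool(motion=[{"tx":0,"ty":0,"tz":0,"twist":0},{"tx":0,"ty":0,"tz":0,"twist":0},{"tx":0,"ty":0,"tz":0,"twist":0},{"tx":0,"ty":0,"tz":0,"twist":0},{"tx":0,"ty":0,"tz":0,"twist":0},{"tx":0,"ty":0,"tz":0,"twist":0},{"tx":0,"ty":0,"tz":0,"twist":0},{"tx":0,"ty":0,"tz":0,"twist":0}], grip=0)

```text
clock: 25.15
position: [0.6191, -0.0005, 0.058]
tcp_rot: [-0.705, 0.058, -0.058, 0.705]
contact_force: [0.4, 0.8, 0.3]
gripper_width: 0.0912
```

>>> drive_tool(motion=[{"tx":0,"ty":0,"tz":1,"twist":0},{"tx":0,"ty":0,"tz":3,"twist":0},{"tx":0,"ty":0,"tz":6,"twist":0},{"tx":0,"ty":0,"tz":10,"twist":0},{"tx":0,"ty":2,"tz":13,"twist":0},{"tx":0,"ty":6,"tz":14,"twist":0},{"tx":0,"ty":10,"tz":14,"twist":0},{"tx":0,"ty":14,"tz":14,"twist":0}])

```text
clock: 25.95
position: [0.6193, 0.1408, 0.1996]
tcp_rot: [-0.705, 0.058, -0.059, 0.705]
contact_force: [1.0, -0.0, 0.2]
gripper_width: 0.0911
```

>>> drive_tool(motion=[{"tx":-1,"ty":4,"tz":0,"twist":0},{"tx":-2,"ty":8,"tz":0,"twist":0},{"tx":-4,"ty":12,"tz":0,"twist":0},{"tx":-6,"ty":16,"tz":0,"twist":0},{"tx":-8,"ty":18,"tz":0,"twist":0},{"tx":-8,"ty":18,"tz":0,"twist":0},{"tx":-8,"ty":18,"tz":0,"twist":0},{"tx":-8,"ty":18,"tz":0,"twist":0}])

```text
clock: 26.75
position: [0.5397, 0.3189, 0.1985]
tcp_rot: [-0.705, 0.058, -0.059, 0.705]
contact_force: [0.2, 0.2, -1.2]
gripper_width: 0.0913
```

```bash
python3 - <<'E'
from h import *
s=snap('side');t=snap('top')
a=np.linspace(0,6.28,60)
h=cv2.cvtColor(t['frame'],cv2.COLOR_RGB2HSV)
pr=np.array([proj(s,O+[.03*np.cos(x),.03*np.sin(x),.095]) for x in a]);print('side pred rim if home',pr.min(0).round(1),pr.max(0).round(1))
pr=np.array([proj(t,O+[.03*np.cos(x),.03*np.sin(x),.095]) for x in a]);print('top',pr.min(0).round(1),pr.max(0).round(1))
A=cv2.resize(t['frame'][110:260,200:470],None,fx=1.48*1.95,fy=1.95*1.48)[:300]
A=cv2.resize(t['frame'][110:260,200:470],(780,433)); 
B=cv2.resize(s['frame'][100:260,215:345],None,fx=3,fy=3); A=cv2.resize(t['frame'][125:285,225:355],None,fx=3,fy=3)
cv2.imwrite('pics/c8.png',np.hstack([B,A])[...,::-1]); cv2.imwrite('pics/top8.png',t['frame'][...,::-1])
E
```

```text
side pred rim if home [264.4 195. ] [289.4 207.9]
top [308.  163.1] [330.2 184.9]
```

View pics/c8.png

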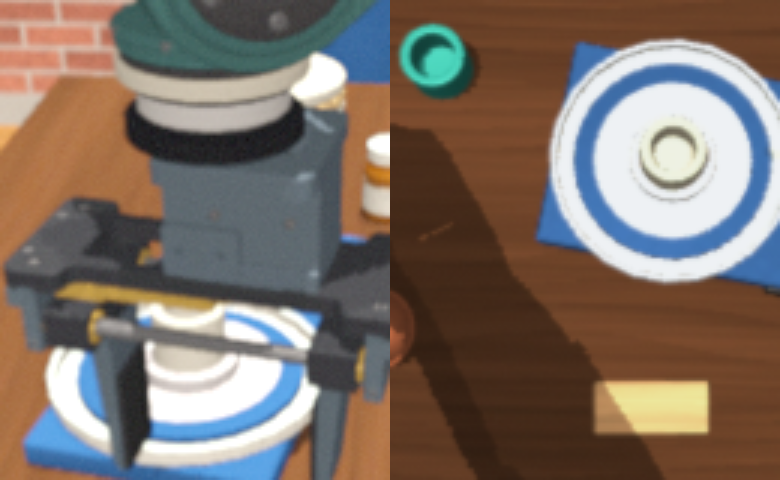

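View pics/top8.png

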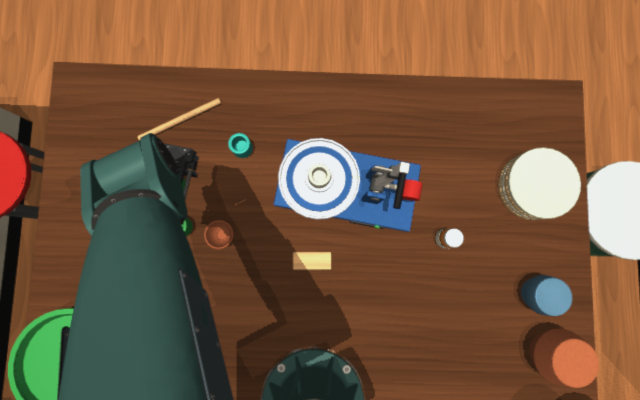

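```bash
python3 -c "
from workcell import bot
print(bot.get_obs()['clock']);print(bot.sign_off())"
```

```text
26.85
the job is handed in; nothing more can be done
None
```

The job is done and handed in at 26.9 s of the 72 s allowed; no verdict was reported.

- **Jigger arm:** I lifted it by the handle past its balance point and followed it down slowly in small steps. It met the back stop at about 1.67 rad, with a peak push of about 10 N. I eased that to roughly 1 N before letting go. It stayed open with nothing touching it, also in the last top picture.
- **Mould:** I lowered the white mould into the ring with almost no sideways force. It met the floor at the expected height with about 7 N, which I eased off before releasing. In the last top picture its rim is within about 1 pixel of where it should be when fully home.
- **Other things:** the jar, bowl and rib look unmoved in the top picture, as do the turquoise pot and the visible part of one green pot. The robot was clear of everything. The other green pot was hidden under the robot arm, so I could not check it.

**Not as planned:**
- At mid-lift the sideways load on the handle rose to about 26 N, because the tool's path was a few mm too tight. I corrected it before going on.
- The last side view was mostly blocked by the gripper. The final seating check therefore rests on the top view and the felt floor height.

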